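# Show the apprentice the casting kit

### The arm

A 6-joint arm with a two-finger parallel gripper is mounted at the origin on the work surface; the furniture and walls round the work are solid. World frame = base frame: x ahead of the robot, y to its left, z up, the work surface at z = 0. Lengths are in m, angles in rad, forces in N, time in s.
With the tool pointing down it reaches from about 0.375 to 0.9 m from the base axis. Payload 3.1 kg.
Tool frame: the origin (TCP) lies between the finger pads; the fingertips stand 17 mm ahead of it and the grasp point (between the pads) lies 2 mm behind it; z points along the fingers, y is the direction in which the jaws open and shut (so a half turn about z gives the same grasp; the last joint's range is limited). The gripper opens to 85 mm and grips with 20 to 120 N. Pads are 22 mm wide; open, the fingers measure 114 mm over their backs; the gripper's body (76 mm by 85 mm) begins 54 mm behind the grasp point. The pads swing forward as they close: fully open they stand 13 mm farther back than shut.
Start: joints at [0.98, 0.527, 1.433, -0, 1.181, -0.178], TCP at [0.251, 0.572, 0.248] pointing down, gripper open.
Joint ranges: [-3.08, 3.08], [-0.75, 2.2], [0.22, 2.44], [-1.43, 4.57], [0, 2.65], [-2.85, 2.85]. Speed limits (rad/s): [2.79, 2.79, 3.14, 3.14, 3.14, 3.14].

### API

Orientations are given as a unit quaternion [x, y, z, w].
In Python, from station import manip, snapshot, camera_info, sign_off, search_frame, landmark_of gives the robot as it stands.
- The arm moves only by the tool play_rows, never from a script. Its argument "rows" is a list of rows, each an object of numbers: "grip": the finger opening in cm, from 0 to 8.54; "x", "y", "z": the shift along the world's x, y, z in cm; "roll": the turn about the world's z in rad. A call has 1 to 20 rows; each row is the pose to reach, as a shift and turn from the pose measured when the call began; what a row does not reach only later rows make up. A row lasts 1/10 s, in which the tool goes at most 50 mm and 8.59 degrees, less where a joint would pass 70% of its speed; a pose out of reach is approached as far as the arm can. A call with a gripper value outside its range is refused whole. The fingers move at their own pace and stop on an object; "grip_force" is the grip in N (left out, the last holds). Time passes only in rows, so rows that repeat a pose let the fingers close. It gives the time, the measured TCP pose, the force and the opening at its end, in the units of the state.
- manip.sense(): the state, without advancing time (a new reading comes with each control period).
- snapshot(name): name is "scene" or "top"; returns the picture (480x640x3 uint8, red, green, blue); there is no depth.
- camera_info(name): a dict with "fx", "fy", "cx", "cy" (pixels), "R" (3x3) and "t" (3): a world point X has camera coordinates R X + t. Camera axes: x right, y down, z forward; pixel columns grow to the right and rows downward; lengths in m; the calibration is good to about 2 mm. A picture is of the moment at which its call begins. camera_info takes no time and is no camera call.
- sign_off(): hands the job in, once; it reports no verdict.
Trained networks look in the newest picture that a camera, given by its name, has taken for a name from the list of things; names that differ only in an ending like _2 or _b are one class to them, and where a whole thing is asked for, a point or a joint stands for the part that bears it (a point fixed in the world has none). Each returns a list of dicts, best first, with "score" (0 to 1); they miss things now and then, are a little off and sometimes report something else, mostly with a low value. They report only what shows in the picture. A call takes as long as a camera call.
- search_frame(label, camera): "point" ([column, row] in pixels, amid what is visible of it).
- landmark_of(label, camera): "point" ([column, row] in pixels: a listed point, or the origin of a listed thing).
The state is a dict: "t": time; "q": joint angles; "qd": joint speeds; "tau": joint torques, N m; "tcp_pos": TCP position; "tool_rot": TCP orientation; "force": force on the tool from outside, world axes, zero at the start; "ft_torque": the same for the moment, N m; "finger_gap": opening from 0.0 (shut) to 1.0 (fully open).
Only numpy, scipy, OpenCV 4.12 (cv2) and the standard library are available. Lean on these libraries where they do the work, as an engineer would, in place of code of your own. Each camera call takes 0.05 s, during which the arm holds its last target. There are 200 camera calls.

### The job

An apprentice is about to pour a small ingot: show them the kit in working order by pointing down at each thing with the fingertips, first the open crucible, then the ingot mould and last the pickle jar. Hold the fingertips over the middle of each for about two seconds, close above its top (a gap of two to five centimetres), touching nothing at all, and never bring them close above the polish pot or the tea glass, not even in passing. Finish with the hand still there, pointing at the pickle jar.

Things in the scene. Friction and masses are not known exactly. Their poses are not given: they have to be found in the camera images.
- crucible: Open, empty melting crucible: a small round grey-brown bowl, wider than high, 68 mm across the rim, 36 mm high, nothing in it. Loose, upright. Origin: centre of its underside, z up.
- crucible_top (a point): Centre of the crucible's open mouth, level with the rim, 36 mm above the bench. Point here from above.
- ingot_mould: Ingot mould: a low dark iron bar, 36 x 100 x 22 mm high, with one straight groove (12 mm wide, 10 mm deep) along its whole length on top. Loose. Origin: centre of its underside; y runs along the groove, z up.
- ingot_mould_top (a point): Middle of the mould's upper face (midway along the groove, level with its two edges), 22 mm above the bench. Point here from above.
- pickle_jar: Pickle jar: clear round jar, 69 mm wide and 84 mm high, closed with a wide flat screw lid; wider and taller than the polish pot. Loose, upright. Origin: centre of its underside, z up.
- pickle_jar_top (a point): Centre of the pickle jar's lid, on its upper face, 84 mm above the bench. Point here from above.
- polish_pot: Look-alike, not part of the kit: squat round pot of polish with a lid, 58 mm wide and 50 mm high, printed all round. Loose. Origin: centre of its underside.
- polish_pot_top (a point): Centre of the polish pot's lid, 50 mm above the bench. Keep the fingertips away from here.
- tea_glass: Look-alike, not part of the kit: waisted tea glass, 59 mm wide and 81 mm high, with some tea-coloured filling, no lid. Loose. Origin: centre of its underside.
- tea_glass_top (a point): Centre of the tea glass's mouth, 81 mm above the bench. Keep the fingertips away from here.
- parts_drawers: Fixed grey cabinet of small drawers in the middle of the bench, 194 mm high, between the left and right parts of the work; fingertips 0.30 m above the bench pass freely over it. Origin: centre of its underside.
- leaning_screen: Fixed thin dark screen leaning at the back left behind the cabinet, 400 mm wide, top edge about 0.31 m above the bench. A hand that swings across at 0.30 m height more than about 0.5 m from the robot's base can strike it: cross in the middle 0.40 m straight ahead of the base. Origin: middle of its footprint.
- dapping_block: Bystander: brass cube with round hollows, 50 x 50 x 51 mm. Origin: centre of its underside.
- masking_tape: Bystander: roll of masking tape lying flat, 98 mm wide, 25 mm high. Origin: centre of its underside.
- flux_dropper: Bystander: small dropper bottle, 33 mm wide and 102 mm high, upright. Origin: centre of its underside.

How it is judged:
On the way, in this order (a step that is already met when the one before it is completed fails the run):
1. The fingertips point down at the crucible from close above, for about two seconds (1.5 s is enough) (horizontal distance between the grasp point and crucible_top below 0.025 m and z of the grasp point in the frame of crucible_top between 0.015 and 0.1 m), for 1.5 s.
2. The fingertips point down at the ingot mould from close above, for about two seconds (1.5 s is enough) (horizontal distance between the grasp point and ingot_mould_top below 0.025 m and z of the grasp point in the frame of ingot_mould_top between 0.015 and 0.1 m), for 1.5 s.
3. The fingertips point down at the pickle jar from close above, for about two seconds (1.5 s is enough) (horizontal distance between the grasp point and pickle_jar_top below 0.025 m and z of the grasp point in the frame of pickle_jar_top between 0.015 and 0.1 m), for 1.5 s.
At the end, for the whole second after the job is handed in: After 1.5 s or more at the crucible, then the mould, then the jar, the hand still points at the pickle jar: grasp point within 25 mm of the middle of its lid seen from above and 15 to 100 mm above it. All things are within 10 mm of where they stood (all of step 3 and distance of each of crucible, ingot_mould, pickle_jar, polish_pot, tea_glass, dapping_block, masking_tape, flux_dropper from where it was at the start of the episode below 0.01 m); the robot touches nothing.
It fails at once if The robot touches something (more than 0.5 N) (contact force between any of the fingers, the arm and anything else above 0.5 N).
It fails at once if Something on the bench is lifted, carried or knocked (moves 10 mm or more) (not (distance of each of crucible, ingot_mould, pickle_jar, polish_pot, tea_glass, dapping_block, masking_tape, flux_dropper from where it was at the start of the episode below 0.01 m)).
It fails at once if The fingertips come down over the polish pot as if to point at it (grasp point within 25 mm of its middle seen from above and less than 70 mm above its top) (horizontal distance between the grasp point and polish_pot_top below 0.025 m and z of the grasp point in the frame of polish_pot_top below 0.07 m).
It fails at once if The fingertips come down over the tea glass as if to point at it (grasp point within 25 mm of its middle seen from above and less than 70 mm above its top) (horizontal distance between the grasp point and tea_glass_top below 0.025 m and z of the grasp point in the frame of tea_glass_top below 0.07 m).
It also fails if it takes over 61 s, if anything falls off the work surface, if the arm or the gripper's body presses on something with over 40 N, if the wrist force passes 120 N, or if a joint passes its speed limit or range.

## Working session

There is one attempt and no reset: what is moved stays moved. The work goes in short steps, Python scripts to look and compute and a tool call to move; the robot and the scene stay as the last step left them, time stands still between calls to the robot, and variables do not carry over. Pictures are saved under pics/ and viewed, and the job is handed in when it is done.

Besides the shell and the picture viewer there is one more tool, called after "Emit:" as name(argument=value, ...), one argument or row to a line, values as JSON. play_rows: Moves the arm, as the interface text tells. Its arguments: {"type":"object","properties":{"rows":{"type":"array","items":{"type":"object","properties":{"grip":{"type":"number"},"x":{"type":"number"},"y":{"type":"number"},"z":{"type":"number"},"roll":{"type":"number"}}}},"grip_force":{"type":"number"}},"required":["rows"]}

```bash
mkdir -p pics; cat > h.py <<'E'
import numpy as np, cv2
from station import *
H={'crucible_top':.036,'ingot_mould_top':.022,'pickle_jar_top':.084,'polish_pot_top':.05,'tea_glass_top':.081,'dapping_block':0,'masking_tape':0,'flux_dropper':0,'parts_drawers':0,'leaning_screen':0}
def back(cam,p,z):
    c=camera_info(cam);R=np.array(c['R']);t=np.array(c['t'])
    o=-R.T@t;d=R.T@np.array([(p[0]-c['cx'])/c['fx'],(p[1]-c['cy'])/c['fy'],1])
    return o+d*(z-o[2])/d[2]
def save(cam,n): cv2.imwrite(f'pics/{n}.png',snapshot(cam)[:,:,::-1])
E
python3 - <<'E'
from h import *
for c in('scene','top'):
    save(c,c+'1'); i=camera_info(c); print(c,-np.array(i['R']).T@np.array(i['t']))
    for k,z in H.items():
        for r in landmark_of(k,c)[:2]: print(k,round(r['score'],2),np.round(r['point']),back(c,r['point'],z).round(3))
print(manip.sense())
E
```

```text
scene [-0.42996778 -0.73446489  1.21765162]
crucible_top 0.83 [455. 334.] [ 0.446 -0.406  0.036]
crucible_top 0.44 [258. 254.] [0.328 0.144 0.036]
ingot_mould_top 0.72 [388. 315.] [ 0.396 -0.244  0.022]
ingot_mould_top 0.34 [426. 297.] [ 0.506 -0.282  0.022]
pickle_jar_top 0.91 [223. 215.] [0.343 0.289 0.084]
pickle_jar_top 0.21 [185. 217.] [0.266 0.361 0.084]
polish_pot_top 0.69 [239. 182.] [0.497 0.391 0.05 ]
tea_glass_top 0.86 [429. 272.] [ 0.534 -0.265  0.081]
dapping_block 0.95 [411. 388.] [ 0.274 -0.398 -0.   ]
flux_dropper 0.73 [453. 343.] [ 0.446 -0.405  0.   ]
flux_dropper 0.64 [256. 251.] [0.357 0.183 0.   ]
top [0.08070029 0.03033398 1.84974642]
crucible_top 0.53 [452. 263.] [ 0.447 -0.407  0.036]
crucible_top 0.48 [452. 314.] [ 0.276 -0.403  0.036]
ingot_mould_top 0.85 [399. 281.] [ 0.384 -0.231  0.022]
pickle_jar_top 0.77 [247. 288.] [0.337 0.27  0.084]
polish_pot_top 0.69 [220. 246.] [0.478 0.376 0.05 ]
tea_glass_top 0.69 [410. 238.] [ 0.518 -0.258  0.081]
dapping_block 0.69 [452. 315.] [ 0.277 -0.411  0.   ]
masking_tape 0.81 [199. 296.] [0.316 0.443 0.   ]
flux_dropper 0.73 [411. 236.] [ 0.546 -0.275  0.   ]
flux_dropper 0.62 [281. 294.] [0.331 0.168 0.   ]
leaning_screen 0.3 [220. 248.] [0.483 0.383 0.   ]
{'t': 1.1, 'q': array([ 9.79505024e-01,  5.27471628e-01,  1.43267141e+00,  3.35129238e-05,
        1.18140415e+00, -1.78503400e-01]), 'qd': array([-0.00074775,  0.00269917,  0.00011067,  0.00064788,  0.00100733,
        0.00138522]), 'tau': array([ 5.29025674e-04, -4.42344010e+01, -1.78419650e+01, -2.52902373e-04,
        1.09922756e-03, -1.31461690e-05]), 'tcp_pos': array([0.25069117, 0.57251287, 0.24833697]), 'tool_rot': array([ 2.04937951e-01,  9.78774967e-01,  2.68888905e-05, -5.83318006e-06]), 'force': array([ 0.15987904, -0.64437299,  0.03944137]), 'ft_torque': array([-0.07746926, -0.00029838,  0.03344083]), 'finger_gap': 1.0012046762303317}
```

```bash
python3 - <<'E'
import cv2
a=cv2.imread('pics/scene1.png');b=cv2.imread('pics/top1.png')
cv2.imwrite('pics/s2.png',cv2.resize(a[150:420,140:500],(800,600),interpolation=3))
cv2.imwrite('pics/t2.png',cv2.resize(b[180:360,160:480],(800,450),interpolation=3))
E
```

```text
(no output)
```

View pics/s2.png

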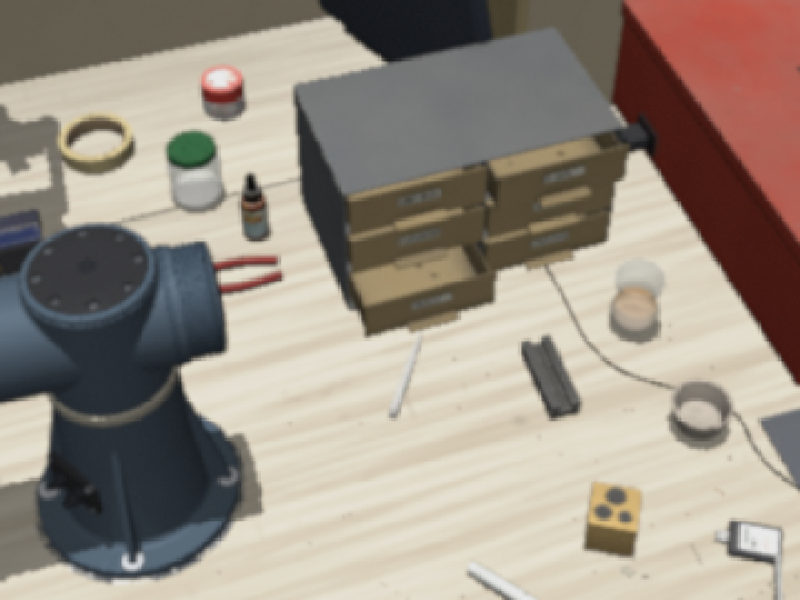

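View pics/t2.png

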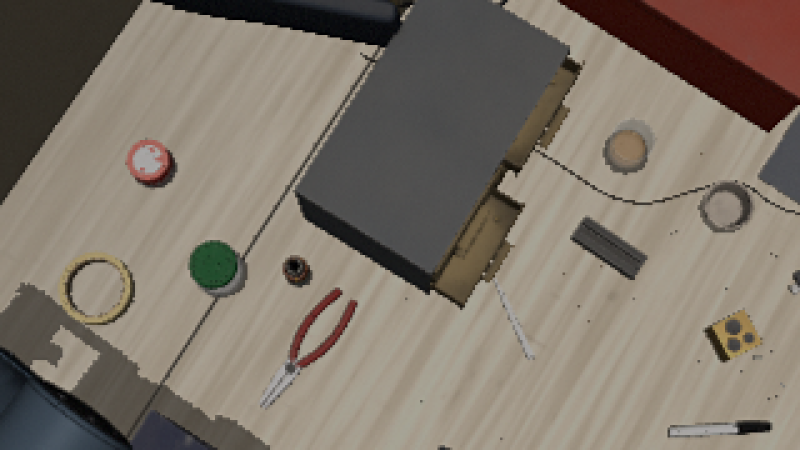

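The top view shows the jar's green lid at about (246,286), the crucible rim at (450,262), the mould at (404,279), the tea glass at (411,239) and the polish pot at (220,244). The dropper stands just right of the jar at (278,288). Next I'll triangulate my own pixel readings.

```bash
python3 - <<'E'
from h import *
P={'jar':((192,149),(214,264),.084),'cruc':((701,402),(726,205),.036),'mould':((550,374),(609,247),.022),'pot':((222,80),(150,160),.05),'tea':((640,275),(631,143),.081),
'dropper':((251,181),(295,268),.102),'cab_nearleft':((344,190),(298,195),.194),'cab_farleft':((296,90),(414,-3),.194),'cab_nearright':((345,190),(432,282),.194),'cab_fr':((625,108),(568,47),.194)}
for k,(s,t,z) in P.items():
    s=(s[0]/800*360+140,s[1]/600*270+150);t=(t[0]/2.5+160,t[1]/2.5+180)
    M=[]
    for c,p in(('scene',s),('top',t)):
        i=camera_info(c);K=np.array([[i['fx'],0,i['cx']],[0,i['fy'],i['cy']],[0,0,1]]);M.append(K@np.c_[i['R'],i['t']])
    X=cv2.triangulatePoints(M[0],M[1],np.array(s).reshape(2,1),np.array(t).reshape(2,1))[:,0]
    print(k,back('scene',s,z).round(3),back('top',t,z).round(3),(X[:3]/X[3]).round(3))
E
```

```text
jar [0.342 0.275 0.084] [0.343 0.276 0.084] [0.343 0.277 0.082]
cruc [ 0.453 -0.401  0.036] [ 0.449 -0.401  0.036] [ 0.45  -0.401  0.039]
mould [ 0.388 -0.248  0.022] [ 0.39  -0.245  0.022] [ 0.391 -0.246  0.017]
pot [0.486 0.376 0.05 ] [0.486 0.375 0.05 ] [0.485 0.375 0.051]
tea [ 0.529 -0.266  0.081] [ 0.521 -0.266  0.081] [ 0.521 -0.267  0.087]
dropper [0.336 0.163 0.102] [0.338 0.17  0.102] [0.34  0.169 0.095]
cab_nearleft [0.329 0.002 0.194] [0.415 0.163 0.194] [ 0.475  0.167 -0.022]
cab_farleft [0.417 0.16  0.194] [0.675 0.027 0.194] [0.528 0.101 0.237]
cab_nearright [0.329 0.001 0.194] [ 0.312 -0.004  0.194] [ 0.314 -0.007  0.21 ]
cab_fr [ 0.643 -0.154  0.194] [ 0.615 -0.169  0.194] [ 0.609 -0.169  0.223]
```

The two cameras agree within about 4 mm: crucible (0.450, -0.401), mould (0.389, -0.247), jar (0.343, 0.276). First I'll rise with the fingers shut and cross to the middle.

Emit:
play_rows(
  rows=[
    {"grip": 0, "x": 0, "y": 0, "z": 3},
    {"grip": 0, "x": 0, "y": 0, "z": 6},
    {"grip": 0, "x": 0, "y": 0, "z": 8},
    {"grip": 0, "x": 1, "y": -3, "z": 8},
    {"grip": 0, "x": 2, "y": -6.5, "z": 8},
    {"grip": 0, "x": 3, "y": -10, "z": 8},
    {"grip": 0, "x": 4, "y": -13.5, "z": 8},
    {"grip": 0, "x": 5, "y": -17, "z": 8},
    {"grip": 0, "x": 6, "y": -20.5, "z": 8},
    {"grip": 0, "x": 7, "y": -24, "z": 8},
    {"grip": 0, "x": 8, "y": -27.5, "z": 8},
    {"grip": 0, "x": 9, "y": -31, "z": 8},
    {"grip": 0, "x": 10, "y": -34.5, "z": 8},
    {"grip": 0, "x": 11, "y": -38, "z": 8},
    {"grip": 0, "x": 12, "y": -42, "z": 8},
    {"grip": 0, "x": 13, "y": -46, "z": 8},
    {"grip": 0, "x": 14, "y": -50, "z": 8},
    {"grip": 0, "x": 15, "y": -54, "z": 8},
    {"grip": 0, "x": 15, "y": -57, "z": 8},
    {"grip": 0, "x": 15, "y": -57, "z": 8},
  ],
)

```text
invalid input at $.rows[0]: expected keys grip, x, y, z, roll
```

Emit:
play_rows(
  rows=[
    {"grip": 0, "x": 0, "y": 0, "z": 3, "roll": 0},
    {"grip": 0, "x": 0, "y": 0, "z": 6, "roll": 0},
    {"grip": 0, "x": 0, "y": 0, "z": 8, "roll": 0},
    {"grip": 0, "x": 1, "y": -3, "z": 8, "roll": 0},
    {"grip": 0, "x": 2, "y": -6.5, "z": 8, "roll": 0},
    {"grip": 0, "x": 3, "y": -10, "z": 8, "roll": 0},
    {"grip": 0, "x": 4, "y": -13.5, "z": 8, "roll": 0},
    {"grip": 0, "x": 5, "y": -17, "z": 8, "roll": 0},
    {"grip": 0, "x": 6, "y": -20.5, "z": 8, "roll": 0},
    {"grip": 0, "x": 7, "y": -24, "z": 8, "roll": 0},
    {"grip": 0, "x": 8, "y": -27.5, "z": 8, "roll": 0},
    {"grip": 0, "x": 9, "y": -31, "z": 8, "roll": 0},
    {"grip": 0, "x": 10, "y": -34.5, "z": 8, "roll": 0},
    {"grip": 0, "x": 11, "y": -38, "z": 8, "roll": 0},
    {"grip": 0, "x": 12, "y": -42, "z": 8, "roll": 0},
    {"grip": 0, "x": 13, "y": -46, "z": 8, "roll": 0},
    {"grip": 0, "x": 14, "y": -50, "z": 8, "roll": 0},
    {"grip": 0, "x": 15, "y": -54, "z": 8, "roll": 0},
    {"grip": 0, "x": 15, "y": -57, "z": 8, "roll": 0},
    {"grip": 0, "x": 15, "y": -57, "z": 8, "roll": 0},
  ],
)

```text
t: 3.1
tcp_pos: [0.4015, -0.0007, 0.3286]
tool_rot: [0.208, 0.978, -0.001, 0.001]
force: [-0.8, 0.9, -0.0]
finger_gap: 0.002
```

Emit:
play_rows(
  rows=[
    {"grip": 0, "x": 0.3, "y": -2, "z": 0, "roll": 0},
    {"grip": 0, "x": 0.6, "y": -5, "z": 0, "roll": 0},
    {"grip": 0, "x": 1, "y": -8.5, "z": 0, "roll": 0},
    {"grip": 0, "x": 1.5, "y": -12, "z": 0, "roll": 0},
    {"grip": 0, "x": 2, "y": -15.5, "z": 0, "roll": 0},
    {"grip": 0, "x": 2.5, "y": -19, "z": 0, "roll": 0},
    {"grip": 0, "x": 3, "y": -22.5, "z": 0, "roll": 0},
    {"grip": 0, "x": 3.5, "y": -26, "z": 0, "roll": 0},
    {"grip": 0, "x": 4, "y": -29.5, "z": 0, "roll": 0},
    {"grip": 0, "x": 4.3, "y": -33, "z": 0, "roll": 0},
    {"grip": 0, "x": 4.6, "y": -36, "z": 0, "roll": 0},
    {"grip": 0, "x": 4.9, "y": -39, "z": 0, "roll": 0},
    {"grip": 0, "x": 4.9, "y": -40, "z": 0, "roll": 0},
    {"grip": 0, "x": 4.9, "y": -40, "z": -2, "roll": 0},
    {"grip": 0, "x": 4.9, "y": -40, "z": -5, "roll": 0},
    {"grip": 0, "x": 4.9, "y": -40, "z": -8, "roll": 0},
    {"grip": 0, "x": 4.9, "y": -40, "z": -11, "roll": 0},
    {"grip": 0, "x": 4.9, "y": -40, "z": -14, "roll": 0},
    {"grip": 0, "x": 4.9, "y": -40, "z": -16, "roll": 0},
    {"grip": 0, "x": 4.9, "y": -40, "z": -16, "roll": 0},
  ],
)

```text
t: 5.1
tcp_pos: [0.4493, -0.3972, 0.1656]
tool_rot: [0.207, 0.978, 0.002, -0.002]
force: [0.5, 0.9, -0.3]
finger_gap: 0.002
```

```bash
python3 - <<'E'
from h import *
a=snapshot('scene');b=snapshot('top')
o=np.vstack([cv2.resize(a[230:380,340:540],(400,300),interpolation=3),cv2.resize(b[190:340,360:560],(400,300),interpolation=3)])
cv2.imwrite('pics/c3.png',o[:,:,::-1]);s=manip.sense();print(s['tcp_pos'],s['t'])
E
```

```text
[ 0.45091287 -0.39970226  0.16892002] 5.2
```

View pics/c3.png

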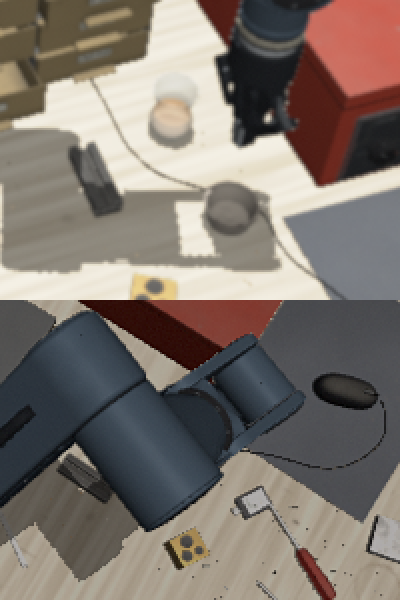

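The scene view shows the shut fingers at about crop (265,130), clear of the tea glass and above the crucible at (232,207), where the projection puts them. I'll come down and hold.

Emit:
play_rows(
  rows=[
    {"grip": 0, "x": 0, "y": 0, "z": -2, "roll": 0},
    {"grip": 0, "x": 0, "y": 0, "z": -4.5, "roll": 0},
    {"grip": 0, "x": 0, "y": 0, "z": -6.5, "roll": 0},
    {"grip": 0, "x": 0, "y": 0, "z": -7.8, "roll": 0},
    {"grip": 0, "x": 0, "y": 0, "z": -7.8, "roll": 0},
  ],
)

```text
t: 5.7
tcp_pos: [0.4509, -0.3992, 0.0906]
tool_rot: [0.207, 0.978, 0.0, 0.0]
force: [-0.2, 0.5, 0.1]
finger_gap: -0.001
```

```bash
python3 - <<'E'
from h import *
a=snapshot('scene')[260:380,380:540]
cv2.imwrite('pics/c4.png',cv2.resize(a,(640,480),interpolation=3)[:,:,::-1]);s=manip.sense();print(s['tcp_pos'],s['t'],s['force'])
i=camera_info('scene');R=np.array(i['R']);t=np.array(i['t'])
c=R@(s['tcp_pos']-[0,0,.017])+t;print((i['fx']*c[0]/c[2]+i['cx']-380)*4,(i['fy']*c[1]/c[2]+i['cy']-260)*4)
E
```

```text
[ 0.45123665 -0.39980957  0.09142352] 5.75 [-0.88242797  0.5791358  -0.76674879]
307.9336104189772 245.01582738646334
```

View pics/c4.png

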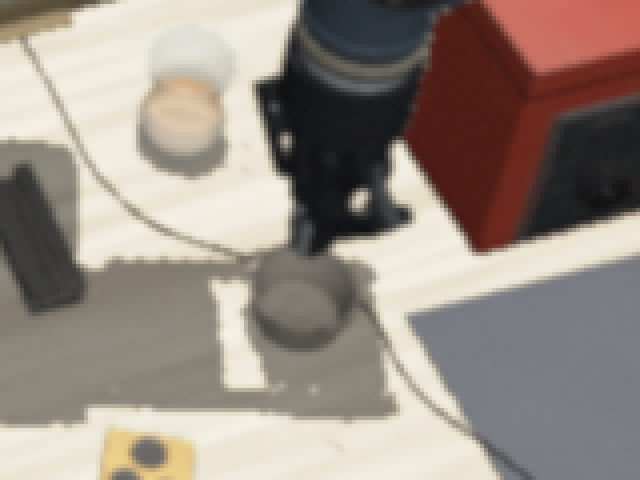

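The fingertips are where predicted, at crop (308,245), over the crucible's mouth centred at about (305,285). I'll hold here.

Emit:
play_rows(
  rows=[
    {"grip": 0, "x": 0, "y": 0, "z": 0, "roll": 0},
    {"grip": 0, "x": 0, "y": 0, "z": 0, "roll": 0},
    {"grip": 0, "x": 0, "y": 0, "z": 0, "roll": 0},
    {"grip": 0, "x": 0, "y": 0, "z": 0, "roll": 0},
    {"grip": 0, "x": 0, "y": 0, "z": 0, "roll": 0},
    {"grip": 0, "x": 0, "y": 0, "z": 0, "roll": 0},
    {"grip": 0, "x": 0, "y": 0, "z": 0, "roll": 0},
    {"grip": 0, "x": 0, "y": 0, "z": 0, "roll": 0},
    {"grip": 0, "x": 0, "y": 0, "z": 0, "roll": 0},
    {"grip": 0, "x": 0, "y": 0, "z": 0, "roll": 0},
    {"grip": 0, "x": 0, "y": 0, "z": 0, "roll": 0},
    {"grip": 0, "x": 0, "y": 0, "z": 0, "roll": 0},
    {"grip": 0, "x": 0, "y": 0, "z": 0, "roll": 0},
    {"grip": 0, "x": 0, "y": 0, "z": 0, "roll": 0},
    {"grip": 0, "x": 0, "y": 0, "z": 0, "roll": 0},
    {"grip": 0, "x": 0, "y": 0, "z": 0, "roll": 0},
    {"grip": 0, "x": 0, "y": 0, "z": 0, "roll": 0},
    {"grip": 0, "x": 0, "y": 0, "z": 0, "roll": 0},
    {"grip": 0, "x": 0, "y": 0, "z": 0, "roll": 0},
    {"grip": 0, "x": 0, "y": 0, "z": 0, "roll": 0},
  ],
)

```text
t: 7.75
tcp_pos: [0.4512, -0.3998, 0.0914]
tool_rot: [0.207, 0.978, -0.0, 0.001]
force: [-0.5, 0.4, 0.0]
finger_gap: 0.001
```

Emit:
play_rows(
  rows=[
    {"grip": 0, "x": 0, "y": 0, "z": 2, "roll": 0},
    {"grip": 0, "x": 0, "y": 0, "z": 5, "roll": 0},
    {"grip": 0, "x": 0, "y": 0, "z": 8, "roll": 0},
    {"grip": 0, "x": 0, "y": 0, "z": 10, "roll": 0},
    {"grip": 0, "x": -1, "y": 2, "z": 10, "roll": 0},
    {"grip": 0, "x": -2, "y": 4.5, "z": 10, "roll": 0},
    {"grip": 0, "x": -3, "y": 7, "z": 10, "roll": 0},
    {"grip": 0, "x": -4, "y": 9.5, "z": 10, "roll": 0},
    {"grip": 0, "x": -5, "y": 12, "z": 10, "roll": 0},
    {"grip": 0, "x": -6, "y": 14.5, "z": 10, "roll": 0},
    {"grip": 0, "x": -6.2, "y": 15.3, "z": 10, "roll": 0},
    {"grip": 0, "x": -6.2, "y": 15.3, "z": 10, "roll": 0},
    {"grip": 0, "x": -6.2, "y": 15.3, "z": 8, "roll": 0},
    {"grip": 0, "x": -6.2, "y": 15.3, "z": 5.5, "roll": 0},
    {"grip": 0, "x": -6.2, "y": 15.3, "z": 3, "roll": 0},
    {"grip": 0, "x": -6.2, "y": 15.3, "z": 0.5, "roll": 0},
    {"grip": 0, "x": -6.2, "y": 15.3, "z": -1, "roll": 0},
    {"grip": 0, "x": -6.2, "y": 15.3, "z": -1.6, "roll": 0},
    {"grip": 0, "x": -6.2, "y": 15.3, "z": -1.6, "roll": 0},
  ],
)

```text
t: 9.65
tcp_pos: [0.3898, -0.248, 0.0746]
tool_rot: [0.207, 0.978, -0.0, 0.001]
force: [0.5, 0.0, 1.0]
finger_gap: -0.0
```

```bash
python3 - <<'E'
from h import *
a=snapshot('scene')[240:360,320:480]
cv2.imwrite('pics/c5.png',cv2.resize(a,(640,480),interpolation=3)[:,:,::-1]);s=manip.sense();print(s['tcp_pos'],s['t'],s['force'])
i=camera_info('scene');R=np.array(i['R']);t=np.array(i['t'])
for z in(s['tcp_pos'][2]-.017,.022):
  c=R@[*s['tcp_pos'][:2],z]+t;print((i['fx']*c[0]/c[2]+i['cx']-320)*4,(i['fy']*c[1]/c[2]+i['cy']-240)*4)
E
```

```text
[ 0.38992092 -0.24790314  0.07530739] 9.7 [-0.16217315 -0.35027202  0.54048198]
276.6565731373946 273.7602493789309
272.2197935788986 310.8704388880267
```

View pics/c5.png

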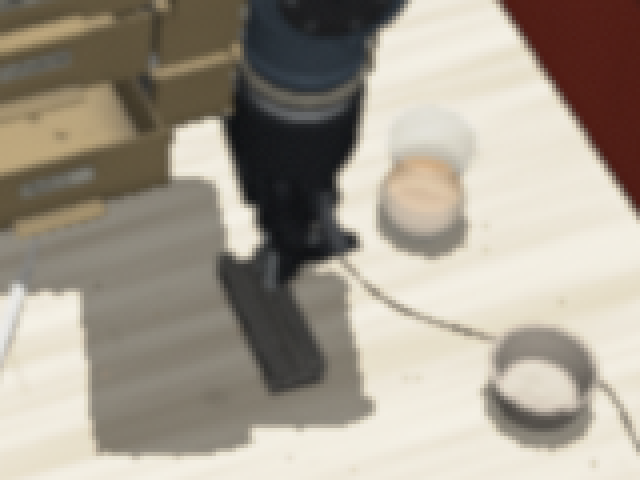

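The tip is at crop (277,274), directly above the mould's middle at about (270,313), and nothing has shifted. I'll hold, rise and cross back.

Emit:
play_rows(
  rows=[
    {"grip": 0, "x": 0, "y": 0, "z": 0, "roll": 0},
    {"grip": 0, "x": 0, "y": 0, "z": 0, "roll": 0},
    {"grip": 0, "x": 0, "y": 0, "z": 0, "roll": 0},
    {"grip": 0, "x": 0, "y": 0, "z": 0, "roll": 0},
    {"grip": 0, "x": 0, "y": 0, "z": 0, "roll": 0},
    {"grip": 0, "x": 0, "y": 0, "z": 0, "roll": 0},
    {"grip": 0, "x": 0, "y": 0, "z": 0, "roll": 0},
    {"grip": 0, "x": 0, "y": 0, "z": 0, "roll": 0},
    {"grip": 0, "x": 0, "y": 0, "z": 0, "roll": 0},
    {"grip": 0, "x": 0, "y": 0, "z": 0, "roll": 0},
    {"grip": 0, "x": 0, "y": 0, "z": 0, "roll": 0},
    {"grip": 0, "x": 0, "y": 0, "z": 0, "roll": 0},
    {"grip": 0, "x": 0, "y": 0, "z": 0, "roll": 0},
    {"grip": 0, "x": 0, "y": 0, "z": 0, "roll": 0},
    {"grip": 0, "x": 0, "y": 0, "z": 0, "roll": 0},
    {"grip": 0, "x": 0, "y": 0, "z": 0, "roll": 0},
    {"grip": 0, "x": 0, "y": 0, "z": 0, "roll": 0},
    {"grip": 0, "x": 0, "y": 0, "z": 0, "roll": 0},
    {"grip": 0, "x": 0, "y": 0, "z": 0, "roll": 0},
    {"grip": 0, "x": 0, "y": 0, "z": 0, "roll": 0},
  ],
)

```text
t: 11.7
tcp_pos: [0.3899, -0.2479, 0.0753]
tool_rot: [0.207, 0.978, -0.001, 0.001]
force: [0.1, 0.7, 0.7]
finger_gap: 0.0
```

Emit:
play_rows(
  rows=[
    {"grip": 0, "x": 0, "y": 0, "z": 2, "roll": 0},
    {"grip": 0, "x": 0, "y": 0, "z": 5, "roll": 0},
    {"grip": 0, "x": 0, "y": 0, "z": 8, "roll": 0},
    {"grip": 0, "x": 0, "y": 0, "z": 11, "roll": 0},
    {"grip": 0, "x": 0, "y": 0, "z": 14, "roll": 0},
    {"grip": 0, "x": 0, "y": 0, "z": 17, "roll": 0},
    {"grip": 0, "x": 0, "y": 0, "z": 20, "roll": 0},
    {"grip": 0, "x": 0, "y": 0, "z": 23, "roll": 0},
    {"grip": 0, "x": 0, "y": 0, "z": 25.3, "roll": 0},
    {"grip": 0, "x": 0, "y": 0, "z": 25.3, "roll": 0},
    {"grip": 0, "x": 0, "y": 3, "z": 25.3, "roll": 0},
    {"grip": 0, "x": 0.3, "y": 6, "z": 25.3, "roll": 0},
    {"grip": 0, "x": 0.5, "y": 9.5, "z": 25.3, "roll": 0},
    {"grip": 0, "x": 0.7, "y": 13, "z": 25.3, "roll": 0},
    {"grip": 0, "x": 0.9, "y": 16.5, "z": 25.3, "roll": 0},
    {"grip": 0, "x": 1, "y": 20, "z": 25.3, "roll": 0},
    {"grip": 0, "x": 1, "y": 23, "z": 25.3, "roll": 0},
    {"grip": 0, "x": 1, "y": 24.8, "z": 25.3, "roll": 0},
    {"grip": 0, "x": 1, "y": 24.8, "z": 25.3, "roll": 0},
  ],
)

```text
t: 13.6
tcp_pos: [0.3985, 0.0022, 0.3271]
tool_rot: [0.205, 0.979, -0.0, -0.0]
force: [0.0, 0.0, -0.1]
finger_gap: 0.001
```

Emit:
play_rows(
  rows=[
    {"grip": 0, "x": -0.5, "y": 2.5, "z": 0, "roll": 0},
    {"grip": 0, "x": -1, "y": 5.5, "z": 0, "roll": 0},
    {"grip": 0, "x": -1.7, "y": 9, "z": 0, "roll": 0},
    {"grip": 0, "x": -2.4, "y": 12.5, "z": 0, "roll": 0},
    {"grip": 0, "x": -3.1, "y": 16, "z": 0, "roll": 0},
    {"grip": 0, "x": -3.9, "y": 19.5, "z": 0, "roll": 0},
    {"grip": 0, "x": -4.6, "y": 23, "z": 0, "roll": 0},
    {"grip": 0, "x": -5.2, "y": 26, "z": 0, "roll": 0},
    {"grip": 0, "x": -5.6, "y": 27.4, "z": 0, "roll": 0},
    {"grip": 0, "x": -5.6, "y": 27.4, "z": 0, "roll": 0},
    {"grip": 0, "x": -5.6, "y": 27.4, "z": -2.5, "roll": 0},
    {"grip": 0, "x": -5.6, "y": 27.4, "z": -5, "roll": 0},
    {"grip": 0, "x": -5.6, "y": 27.4, "z": -7.5, "roll": 0},
    {"grip": 0, "x": -5.6, "y": 27.4, "z": -9, "roll": 0},
    {"grip": 0, "x": -5.6, "y": 27.4, "z": -9, "roll": 0},
    {"grip": 0, "x": -5.6, "y": 27.4, "z": -9, "roll": 0},
  ],
)

```text
t: 15.2
tcp_pos: [0.343, 0.2752, 0.237]
tool_rot: [0.206, 0.979, -0.001, -0.001]
force: [0.0, 1.2, 0.3]
finger_gap: 0.003
```

```bash
python3 - <<'E'
from h import *
a=snapshot('scene')[140:260,150:310]
cv2.imwrite('pics/c6.png',cv2.resize(a,(640,480),interpolation=3)[:,:,::-1]);s=manip.sense();print(s['tcp_pos'],s['t'],s['force'])
i=camera_info('scene');R=np.array(i['R']);t=np.array(i['t'])
for z in(s['tcp_pos'][2]-.017,.084):
  c=R@[*s['tcp_pos'][:2],z]+t;print((i['fx']*c[0]/c[2]+i['cx']-150)*4,(i['fy']*c[1]/c[2]+i['cy']-140)*4)
E
```

```text
[0.34339003 0.27563575 0.23758157] 15.25 [ 0.42786764  0.83071239 -0.13809135]
283.7890430201601 151.63402709935315
306.58631760893354 306.2387670292559
```

View pics/c6.png

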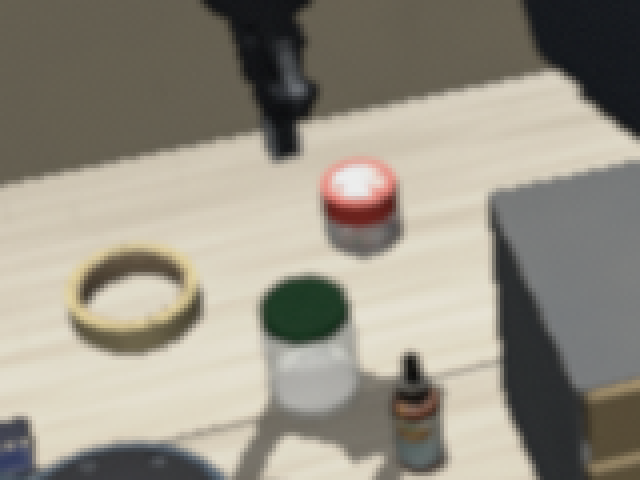

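The lid centre at crop (305,308) matches the projected aim point (307,306). I'll come down to a tip gap of about 36 mm and hold.

Emit:
play_rows(
  rows=[
    {"grip": 0, "x": 0, "y": 0, "z": -2, "roll": 0},
    {"grip": 0, "x": 0, "y": 0, "z": -4.5, "roll": 0},
    {"grip": 0, "x": 0, "y": 0, "z": -7, "roll": 0},
    {"grip": 0, "x": 0, "y": 0, "z": -9, "roll": 0},
    {"grip": 0, "x": 0, "y": 0, "z": -10, "roll": 0},
    {"grip": 0, "x": 0, "y": 0, "z": -10, "roll": 0},
    {"grip": 0, "x": 0, "y": 0, "z": -10, "roll": 0},
    {"grip": 0, "x": 0, "y": 0, "z": -10, "roll": 0},
    {"grip": 0, "x": 0, "y": 0, "z": -10, "roll": 0},
    {"grip": 0, "x": 0, "y": 0, "z": -10, "roll": 0},
    {"grip": 0, "x": 0, "y": 0, "z": -10, "roll": 0},
    {"grip": 0, "x": 0, "y": 0, "z": -10, "roll": 0},
    {"grip": 0, "x": 0, "y": 0, "z": -10, "roll": 0},
    {"grip": 0, "x": 0, "y": 0, "z": -10, "roll": 0},
    {"grip": 0, "x": 0, "y": 0, "z": -10, "roll": 0},
  ],
)

```text
t: 16.75
tcp_pos: [0.3434, 0.2756, 0.1376]
tool_rot: [0.206, 0.979, -0.0, -0.0]
force: [-0.2, -0.9, 0.4]
finger_gap: -0.002
```

Emit:
play_rows(
  rows=[
    {"grip": 0, "x": 0, "y": 0, "z": 0, "roll": 0},
    {"grip": 0, "x": 0, "y": 0, "z": 0, "roll": 0},
    {"grip": 0, "x": 0, "y": 0, "z": 0, "roll": 0},
    {"grip": 0, "x": 0, "y": 0, "z": 0, "roll": 0},
    {"grip": 0, "x": 0, "y": 0, "z": 0, "roll": 0},
    {"grip": 0, "x": 0, "y": 0, "z": 0, "roll": 0},
    {"grip": 0, "x": 0, "y": 0, "z": 0, "roll": 0},
    {"grip": 0, "x": 0, "y": 0, "z": 0, "roll": 0},
    {"grip": 0, "x": 0, "y": 0, "z": 0, "roll": 0},
    {"grip": 0, "x": 0, "y": 0, "z": 0, "roll": 0},
    {"grip": 0, "x": 0, "y": 0, "z": 0, "roll": 0},
    {"grip": 0, "x": 0, "y": 0, "z": 0, "roll": 0},
  ],
)

```text
t: 17.95
tcp_pos: [0.3434, 0.2756, 0.1375]
tool_rot: [0.206, 0.979, -0.0, -0.0]
force: [0.2, -0.6, 0.2]
finger_gap: -0.001
```

```bash
python3 - <<'E'
from h import *
a=snapshot('scene')[150:420,140:500]
cv2.imwrite('pics/c7.png',cv2.resize(a,(800,600),interpolation=3)[:,:,::-1]);s=manip.sense();print(s['tcp_pos'],s['t'],s['force'])
E
```

```text
[0.34334998 0.27562835 0.13753295] 18.0 [-0.36278848 -0.6759839   0.25590229]
```

View pics/c7.png

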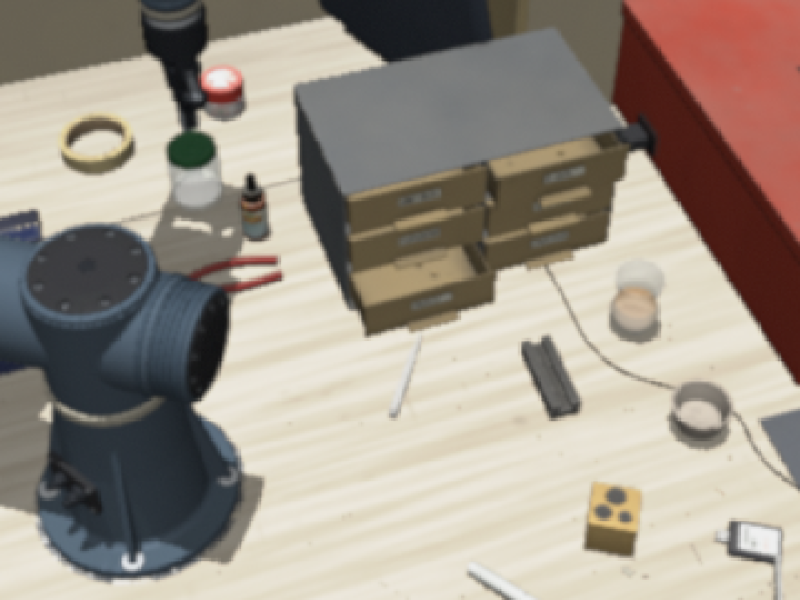

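The fingertips at (188,122) point at the lid at (192,149), and everything else sits at its starting pixels. The jar hold has lasted about 2.2 s, so I'll hand in.

```bash
python3 -c "
from station import *
print(sign_off())"
```

```text
the job is handed in; nothing more can be done
None
```

I pointed at the crucible, then the ingot mould, then the pickle jar with the fingers shut. Each hold lasted about 2 s with a fingertip gap of about 36–38 mm. The crossings went over the middle at about 0.33 m TCP height, and the hand never came low over the polish pot or the tea glass. The job was handed in at about 18 s of the 61 s allowed, with the hand still over the jar.

- **Final position:** the TCP was at (0.343, 0.276, 0.1375), within about 1 mm of my estimate of the lid centre. The grasp point is about 55 mm above the lid.
- **Contact:** the force reading at each stop stayed around 1 N, with no jump. It already showed 0.7 N before the first move, so the sensor alone can't confirm the 0.5 N contact limit; the pictures showed no contact.
- **Objects:** in the last picture everything stood where it did at the start.
- **Disagreements:** the landmark network was off by up to about 2 cm on some points, and gave some false hits. I used my own two-camera pixel readings instead, which agreed to about 4 mm for the three targets.

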